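# Feel for the hidden release notch and pop the module cover

## Task

Open the battery module's spring-loaded cover without picking up or lifting anything: lay a fingertip lightly on top of the black catch rail close to one of its ends, beside a white housing (either end), and run it along the rail until it drops into the hidden release notch. Press down the tab inside the notch until the cover springs up by itself, then let the tab come back up and move clear. Leave the cover ajar where its spring holds it, do not push it farther open or shut again, and leave the loose parts and tools where they are.

Things in the scene. Friction and masses are not known exactly. Their poses are not given: they have to be found in the camera images.
- module: black battery module, fixed, standing on a bright 12 thick carrier plate; 224 deep (x) by 540 long (y) with the catch rail along its front (-x, robot side) top edge and a white housing, top 134 above the table, on each front corner; origin at the table in the middle of the module, x away from the robot, y along the rail to the left
- edge_left (a point): left (+y) end of the open catch rail, where it runs into the left white housing: on the rail's flat top, 117 above the table, 12 behind its front face, at module (-100, +150). The rail is black, rigid, 38 wide across x and 25 high; between the two end points it is straight, level and smooth but for one notch. In front of it is free space; behind it, after a 7 gap, lies the cover, its top 1 lower
- edge_right (a point): right (-y) end of the open catch rail, where it runs into the right white housing, at module (-100, -150), 117 above the table; otherwise as edge_left.
- rail_middle (a point): point on the catch rail's top line half-way between edge_left and edge_right (not the notch). The one notch lies in the middle part of the rail, its centre up to 60 either side of this point; its place is not given. It is a gap 48 long with upright side walls, open to the front and 33 deep to a back wall 21 behind this line; in it lies a flat black tab, 43 x 31, its top 12 below the rail's top
- release (a joint): how far the tab in the notch is pressed straight down: 0 at rest, 0.007 m at its stop. A spring resists with about 4 N at first and 7.5 N at the stop, and returns it. Pressed about 4 mm it has drawn the steel bolt back and the cover is free; press 5 mm or more to be sure
- cover (a joint): angle of the black cover (294 along y, 130 deep) about its rear hinge: 0 shut and latched, growing as the front edge rises. Once free, its spring lifts it to about 0.27 rad (front edge up about 35) and it stays there, yielding to a light push. It clears a slim finger standing in the notch
- cap_table: one of two small white plastic terminal caps, 48 x 40 x 38 high, loose on the table in front of the module; origin at the centre of its underside, to be left where it is
- cap_module: the other white terminal cap, 48 x 40 x 38 high, standing loose on the module's black right-hand deck (about 112 above the table), behind the right white housing; origin at the centre of its underside, to be left where it is
- driver: insulated screwdriver with orange handle lying loose in front of the module, to be left where it is
- busbar: loose flat copper busbar in an orange sleeve, 130 x 25 x 9, lying in front of the module, to be left where it is
- wrench: steel wrench lying loose to the right, to be left where it is
- tape: roll of yellow tape, 90 across, 25 high, lying loose to the right, to be left where it is
- bin: blue open bin with screws, 160 x 100 x 70 high, loose on the left, to be left where it is
- sealant: grey can, 56 across, 110 high, standing loose on the left, to be left where it is

How it is judged:
On the way, in this order (a step that is already met when the one before it is completed fails the run):
1. a fingertip touches the catch rail within about 60 mm of one of its ends, the cover still shut (contact force between the fingers and rail above 0.3 N and (y of the grasp point in the frame of module above 0.09 m or y of the grasp point in the frame of module below -0.09 m) and value of joint cover below 0.03 rad), for 0.05 s.
2. a fingertip touches the rail farther along, 62 mm or more from both ends, the cover still shut (contact force between the fingers and rail above 0.3 N and y of the grasp point in the frame of module between -0.088 and 0.088 m and value of joint release below 0.001 m and value of joint cover below 0.03 rad), for 0.1 s.
3. the tab in the notch is pressed by the fingers (value of joint release above 0.0038 m and contact force between the fingers and release above 1 N).
At the end, for the whole second after the job is handed in: The cover stands ajar and at rest at 0.2 to 0.38 rad on its own spring, the tab is back up (under 1.5 mm pressed) and every loose thing is within 30 mm of where it stood (value of joint cover between 0.2 and 0.38 rad and velocity of joint cover between -0.05 and 0.05 rad/s and value of joint release below 0.0015 m and distance of each of cap_table, cap_module, driver, busbar, wrench, tape, bin, sealant from where it was at the start of the episode below 0.03 m); the robot touches nothing.
It fails at once if the cover is lifted or pushed open farther than its spring takes it (over 0.5 rad) (value of joint cover above 0.5 rad).
It fails at once if the rail or the tab is pressed hard (over 40 N) (contact force between the fingers and rail above 40 N).
It fails at once if a loose part or tool is picked up or shifted by 30 mm or more (distance of any of cap_table, cap_module, driver, busbar, wrench, tape, bin, sealant from where it was at the start of the episode above 0.03 m).
It also fails if it takes over 61 s, if anything falls off the work surface, if the arm or the gripper's body presses on something with over 40 N, if the wrist force passes 120 N, or if a joint passes its speed limit or range.

## Robot

A 6-joint arm with a two-finger parallel gripper is mounted at the origin on the work surface. World frame = base frame: x ahead of the robot, y to its left, z up, the work surface at z = 0. Lengths are in m, angles in rad, forces in N, time in s.
With the tool pointing down it reaches from about 0.35 to 1 m from the base axis. Payload 7.1 kg.
Tool frame: the origin (TCP) lies on the centre line of the jaws, within the pads' length; the fingertips stand 11 mm ahead of it and the grasp point (between the pads) lies 8 mm behind it; x points along the fingers, z is the direction in which the jaws open and shut, and the axes are right-handed (so a half turn about x gives the same grasp; the last joint's range is limited). The gripper opens to 85 mm and grips with 20 to 120 N. Pads are 22 mm wide; open, the fingers measure 114 mm over their backs; the gripper's body (76 mm by 85 mm) begins 54 mm behind the grasp point. The pads swing forward as they close: fully open they stand 13 mm farther back than shut.
Start: joints at [1.188, 0.423, 1.63, -0, 1.089, -0.019], TCP at [0.222, 0.584, 0.205] pointing down, gripper open.
Joint ranges: [-3, 3], [-0.9, 2.11], [0.09, 2.58], [-1.31, 4.45], [0.11, 2.69], [-2.54, 2.54]. Speed limits (rad/s): [2.39, 2.39, 3.01, 3.14, 3.14, 3.14].

## Interface

Orientations are given as a 3x3 rotation matrix whose columns are the frame's x, y, z axes.
In Python, from plant import manip, read_camera gives the robot as it stands.
- The arm moves only by the tool drive_tool, never from a script. Its argument "steps" is a list that holds one entry, the list of rows, each a list of 4 numbers: the shift along the tool's x, y, z in mm, then the turn about the tool's x in degrees. In form: [[[dx, dy, dz, twist], ...]]. A call has 1 to 12 rows; each row is the pose to reach, as a shift and turn from the pose commanded when the call began, along the tool's axes at that moment; what a row does not reach only later rows make up. A row lasts 1/8 s, in which the tool goes at most 62.5 mm and 10.7 degrees, less where a joint would pass 70% of its speed; a pose out of reach is approached as far as the arm can. A call with a gripper value outside its range is refused whole. "fingers" is the opening, from -1 (shut) to 1 (fully open), set as the call begins (left out, the last holds). The fingers move at their own pace and stop on an object; "newtons" is the grip in N (left out, the last holds). Time passes only in rows, so rows that repeat a pose let the fingers close. It gives the time, the measured TCP pose, the force and the opening at its end, in the units of the state.
- manip.read_state(): the state, without advancing time (a new reading comes with each control period).
- read_camera(name): name is "scene" or "top" or "wrist"; returns a dict with "img" (384x512x3 uint8, blue, green, red), "depth" (384x512 float32, m along the optical axis (not along the pixel's ray), 0 where there is no reading), "vfov" (degrees; the focal length in pixels is half the picture's height over the tangent of half this angle, whatever the lens; pixels are square), "cx", "cy" (the principal point, pixels), "T" (4x4, takes a point from camera to world coordinates). Camera axes: x right, y down, z forward; pixel columns grow to the right and rows downward; lengths in m; the calibration is good to about 2 mm. A picture is of the moment at which its call begins.
- manip.sign_off(): hands the job in, once; it reports no verdict.
The state is a dict: "time": time; "qpos": joint angles; "qvel": joint speeds; "tau": joint torques, N m; "position": TCP position; "orientation": TCP orientation; "ft_force": force on the tool from outside, world axes, zero at the start; "wrist_torque": the same for the moment, N m; "opening": opening from 0.0 (shut) to 1.0 (fully open).
Only numpy, scipy, OpenCV 4.12 (cv2) and the standard library are available. Lean on these libraries where they do the work, as an engineer would, in place of code of your own. Each camera call takes 0.05 s, during which the arm holds its last target. There are 200 camera calls.

## Working session

There is one attempt and no reset: what is moved stays moved. The work goes in short steps, Python scripts to look and compute and a tool call to move; the robot and the scene stay as the last step left them, time stands still between calls to the robot, and variables do not carry over. Pictures are saved under pics/ and viewed, about 8 in all and at most 12, crops included, and the job is handed in when it is done.

Besides the shell and the picture viewer there is one more tool, called after "Request:" as name(argument=value, ...), one argument or row to a line, values as JSON. drive_tool: Moves the arm, as the interface text tells. Its arguments: {"type":"object","properties":{"steps":{"type":"array"},"fingers":{"type":"number"},"newtons":{"type":"number"}},"required":["steps"]}

```bash
mkdir -p pics
cat > h.py <<'E'
import numpy as np,cv2
from plant import manip,read_camera
def ray(c,u,v):
    f=c["img"].shape[0]/2/np.tan(np.radians(c["vfov"])/2)
    d=np.array([(u-c["cx"])/f,(v-c["cy"])/f,1.]);T=np.array(c["T"]);return T[:3,3],T[:3,:3]@d
def onz(c,u,v,z):
    o,d=ray(c,u,v);return o+d*(z-o[2])/d[2]
def dep(c,u,v):
    o,d=ray(c,u,v);return o+d*c["depth"][int(v),int(u)]
E
python3 - <<'E'
from h import *
import pickle
s=manip.read_state();print({k:np.round(v,3).tolist() for k,v in s.items()})
for n in("top","scene"):
    c=read_camera(n);pickle.dump(c,open(n+".pkl","wb"));cv2.imwrite(f"pics/{n}0.png",c["img"]);print(n,c["vfov"],c["cx"],c["cy"],np.round(c["T"],3).tolist())
E
```

```text
{'time': 0.0, 'qpos': [1.188, 0.424, 1.631, -0.0, 1.089, -0.019], 'qvel': [0.0, 0.0, 0.0, 0.001, -0.001, -0.0], 'tau': [-0.0, -55.74, -28.173, 0.0, 0.008, 0.0], 'position': [0.222, 0.584, 0.204], 'orientation': [[-0.001, -0.935, 0.356], [-0.001, 0.356, 0.935], [-1.0, 0.0, -0.002]], 'ft_force': [0.457, -0.168, -0.368], 'wrist_torque': [-0.01, -0.066, 0.039], 'opening': 1.001}
top 48.01141856575235 261.3350514678962 189.39044991081656 [[0.005, -0.99, 0.14, 0.371], [-1.0, -0.008, -0.021, 0.009], [0.022, -0.14, -0.99, 1.299], [0.0, 0.0, 0.0, 1.0]]
scene 47.13954955372654 262.122495075749 184.66185235493145 [[0.225, 0.557, -0.8, 1.608], [0.974, -0.113, 0.196, -0.245], [0.019, -0.823, -0.568, 0.837], [0.0, 0.0, 0.0, 1.0]]
```

View pics/top0.png

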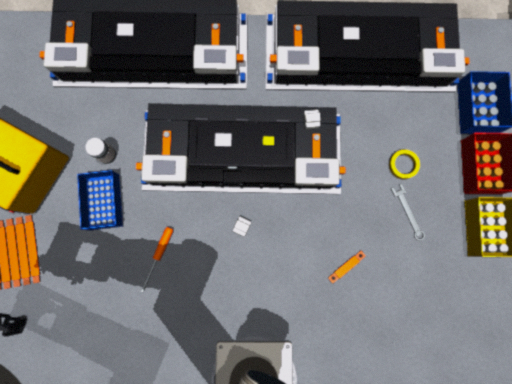

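View pics/scene0.png

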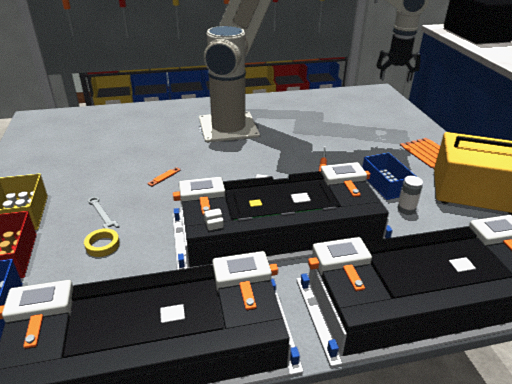

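The module is the near one: white housings at about (163,170) and (318,172) in the top view, with the rail between them at v≈180. I'll measure the housings and enlarge that area.

Run:
```python
from h import *
import pickle
c=pickle.load(open("top.pkl","rb"));im=c["img"]
x0,y0=130,95
cr=im[y0:205,x0:355];
g=np.clip(255*(cr/255.)**0.4,0,255).astype(np.uint8)
cv2.imwrite("pics/crop1.png",cv2.resize(g,None,fx=3.5,fy=3.5,interpolation=cv2.INTER_CUBIC))
m=((im.min(2)>150)).astype(np.uint8);m[:140]=0;m[187:]=0;m[:,:130]=0;m[:,350:]=0
m=cv2.morphologyEx(m,cv2.MORPH_OPEN,np.ones((3,3)))
for k in cv2.findContours(m,0,1)[0]:
    if cv2.contourArea(k)<80: continue
    r=cv2.minAreaRect(k);b=cv2.boxPoints(r)
    print(np.round(r[0],1),np.round(r[1],1),[np.round(onz(c,*p,.134)[:2],4).tolist() for p in b], np.round(onz(c,*r[0],.134),4))
for u,v in[(163,170),(318,172),(240,180),(220,180),(260,180),(240,150)]: print(u,v,np.round(dep(c,u,v),4))
```

```text
[163.4 167.5] [44.4 27. ] [[0.5599, 0.313], [0.6348, 0.3124], [0.6295, 0.191], [0.5545, 0.1927]] [0.5945 0.2523 0.134 ]
[318.5 161.5] [43. 45.] [[0.6757, -0.1117], [0.6771, -0.2374], [0.5558, -0.2348], [0.5547, -0.1109]] [ 0.6154 -0.1736  0.134 ]
163 170 [0.5871 0.2526 0.1365]
318 172 [ 0.5855 -0.1715  0.136 ]
240 180 [0.5686 0.0437 0.092 ]
220 180 [0.5646 0.0987 0.1136]
260 180 [ 0.5648 -0.0125  0.118 ]
240 150 [0.6508 0.0442 0.1123]
```

View pics/crop1.png

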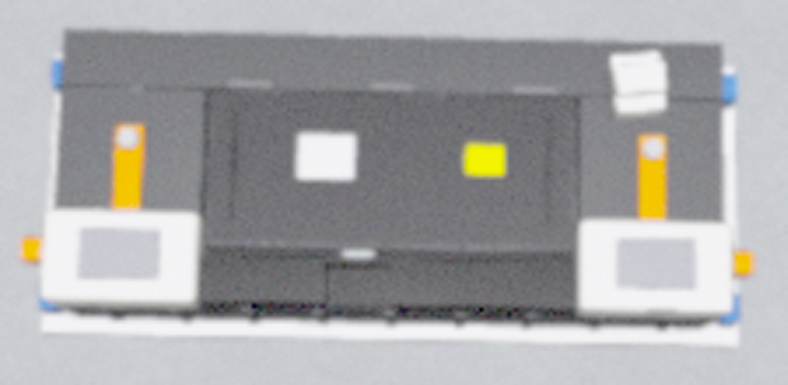

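The crop shows a shallow step at crop x≈327 and the steel bolt at (358,253). That puts the notch around crop x 327–387. I'll check this with depth and get the module frame.

Run:
```python
from h import *
import pickle
c=pickle.load(open("top.pkl","rb"))
P=lambda x,y,z:onz(c,130+(x+.5)/3.5-.5,95+(y+.5)/3.5-.5,z)
LI=P(200,255,.134);RI=P(579,262,.134)   # inner housing edges, mid height
LF0,LF1=P(48,302,.134),P(192,305,.134);RF0,RF1=P(588,312,.134),P(728,316,.134)
pl0,pl1=P(42,330,.012),P(738,343,.012)
for n,v in dict(LI=LI,RI=RI,LF0=LF0,LF1=LF1,RF0=RF0,RF1=RF1,pl0=pl0,pl1=pl1,bolt=P(358,253,.11),stepL=P(327,285,.117),railFL=P(205,304,.117),railFR=P(575,313,.117),railBL=P(205,245,.117),railBR=P(575,257,.117)).items():print(n,np.round(v,4))
for a,b in((LF0,RF1),(pl0,pl1)):print("yaw deg",np.degrees(np.arctan2(-(a-b)[0],(a-b)[1])))
print(np.linalg.norm(LI-RI),np.linalg.norm(pl0-pl1))
for v in range(170,184,2):
    print(v,[int(1000*dep(c,u,v)[2]) for u in range(190,294,3)])
```

```text
LI [0.5952 0.1886 0.134 ]
RI [ 0.5923 -0.1086  0.134 ]
LF0 [0.5569 0.3052 0.134 ]
LF1 [0.5555 0.1936 0.134 ]
RF0 [ 0.5526 -0.1154  0.134 ]
RF1 [ 0.5503 -0.2254  0.134 ]
pl0 [0.552  0.3403 0.012 ]
pl1 [ 0.5455 -0.2582  0.012 ]
bolt [0.6026 0.0662 0.11  ]
stepL [0.5752 0.0901 0.117 ]
railFL [0.5591 0.1861 0.117 ]
railFR [ 0.5543 -0.1069  0.117 ]
railBL [0.6065 0.1875 0.117 ]
railBR [ 0.5996 -0.1072  0.117 ]
yaw deg -0.7109310979858134
yaw deg -0.6208308954241869
0.2971804626557638 0.5985239546280163
170 [117, 115, 116, 116, 120, 116, 120, 114, 115, 115, 117, 113, 112, 115, 113, 115, 116, 120, 115, 115, 118, 118, 115, 113, 115, 113, 119, 119, 119, 114, 116, 115, 115, 118, 116]
172 [113, 116, 115, 117, 119, 117, 115, 118, 116, 119, 114, 114, 103, 102, 104, 102, 106, 116, 115, 115, 121, 118, 114, 115, 113, 119, 115, 114, 115, 114, 118, 115, 116, 116, 118]
174 [116, 116, 117, 1299, 122, 117, 120, 116, 115, 113, 115, 114, 103, 104, 104, 104, 103, 121, 113, 113, 116, 117, 114, 115, 114, 114, 116, 119, 118, 117, 114, 114, 117, 115, 115]
176 [119, 115, 118, 115, 114, 118, 114, 119, 120, 116, 118, 113, 107, 107, 103, 101, 100, 118, 117, 116, 111, 117, 116, 117, 119, 117, 113, 117, 121, 114, 116, 115, 114, 120, 117]
178 [119, 116, 114, 115, 118, 119, 115, 117, 116, 117, 118, 117, 102, 105, 102, 104, 107, 116, 117, 114, 118, 115, 117, 121, 115, 115, 117, 116, 113, 116, 115, 114, 121, 116, 119]
180 [113, 119, 116, 118, 116, 114, 117, 113, 116, 119, 113, 110, 105, 99, 114, 106, 103, 116, 119, 118, 112, 119, 115, 119, 114, 118, 115, 118, 112, 115, 115, 117, 117, 118, 117]
182 [95, 97, 98, 99, 103, 101, 101, 100, 100, 107, 105, 103, 101, 104, 105, 105, 103, 116, 115, 112, 111, 118, 116, 116, 118, 113, 117, 114, 116, 117, 120, 116, 116, 120, 117]
```

The depth profile confirms the notch: columns 225–240 sit about 12 mm lower. Its centre is at y≈0.066, which is +26 mm from the rail middle. The rail line is at x≈0.569, the left end at y≈0.189, and the yaw is about −0.7°. I'll shut the fingers and move above the rail near its left end.

Request:
drive_tool(
  steps=[
    [[0,-50,-29,-5],[0,-100,-57,-10],[0,-150,-86,-15],[0,-200,-115,-20.2],[0,-250,-144,-20.2],[0,-300,-172,-20.2],[0,-350,-201,-20.2],[0,-400,-230,-20.2],[0,-440,-252,-20.2],[0,-475,-273,-20.2],[0,-475,-273,-20.2],[0,-475,-273,-20.2]],
  ],
  fingers=-1,
  newtons=20,
)

```text
time: 1.6
position: [0.5685, 0.16, 0.2042]
orientation: [[-0.001, -1.0, 0.012], [-0.0, 0.012, 1.0], [-1.0, 0.001, -0.0]]
ft_force: [0.1, 0.4, 0.5]
opening: -0.002
```

Request:
drive_tool(
  steps=[
    [[30,0,0,0],[55,0,0,0],[66,0,0,0],[70,0,0,0],[70,0,0,0],[70,0,0,0]],
  ],
)

```text
time: 2.35
position: [0.5697, 0.1602, 0.1355]
orientation: [[0.001, -1.0, 0.011], [0.0, 0.011, 1.0], [-1.0, -0.001, 0.0]]
ft_force: [-1.4, 0.9, -0.1]
opening: 0.005
```

Run:
```python
from h import *
c=read_camera("wrist");g=np.clip(255*(c["img"]/255.)**0.5,0,255).astype(np.uint8);a=cv2.resize(g,(400,300))
t=read_camera("top");b=cv2.resize(np.clip(255*(t["img"][95:205,130:330]/255.)**.5,0,255).astype(np.uint8),(400,220))
b=cv2.copyMakeBorder(b,0,80,0,0,0);cv2.imwrite("pics/w1.png",np.hstack([a,b]))
```

```text
(no output)
```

View pics/w1.png

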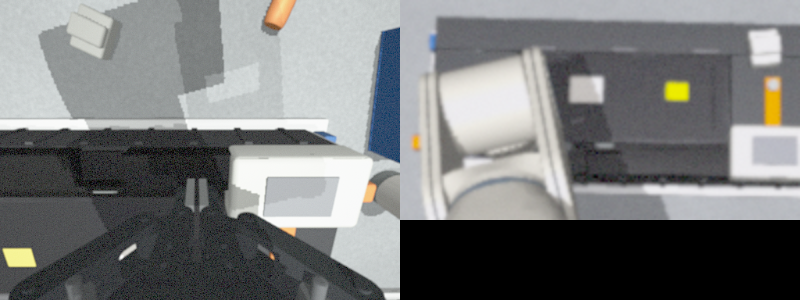

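The wrist view shows the shut fingertips at (196,190), over the rail beside the left housing. The notch is at (80–122, 150–195) with the bolt below it. I'll go down gently.

Request:
drive_tool(
  steps=[
    [[3,0,0,0],[5,0,0,0],[6,0,0,0],[7,0,0,0],[7,0,0,0],[7,0,0,0]],
  ],
)

```text
time: 3.2
position: [0.5692, 0.1599, 0.1276]
orientation: [[0.0, -1.0, 0.011], [-0.0, 0.011, 1.0], [-1.0, -0.0, -0.0]]
ft_force: [0.0, 0.3, -0.4]
opening: 0.004
```

Request:
drive_tool(
  steps=[
    [[0.5,0,0,0],[1,0,0,0],[1,0,0,0]],
  ],
)

```text
time: 3.58
position: [0.5691, 0.1599, 0.1266]
orientation: [[-0.0, -1.0, 0.011], [-0.0, 0.011, 1.0], [-1.0, 0.0, -0.0]]
ft_force: [0.2, 0.1, 0.1]
opening: 0.001
```

Request:
drive_tool(
  steps=[
    [[0.5,0,0,0],[1,0,0,0],[1,0,0,0]],
  ],
)

```text
time: 3.95
position: [0.5691, 0.16, 0.1256]
orientation: [[-0.0, -1.0, 0.011], [-0.0, 0.011, 1.0], [-1.0, 0.0, -0.0]]
ft_force: [-0.3, 0.2, -0.2]
opening: 0.002
```

Request:
drive_tool(
  steps=[
    [[0.5,0,0,0],[1,0,0,0],[1,0,0,0]],
  ],
)

```text
time: 4.32
position: [0.5691, 0.1599, 0.1246]
orientation: [[-0.0, -1.0, 0.011], [-0.0, 0.011, 1.0], [-1.0, 0.0, -0.0]]
ft_force: [-0.2, 0.3, 0.1]
opening: -0.002
```

Request:
drive_tool(
  steps=[
    [[0.5,0,0,0],[1,0,0,0],[1,0,0,0]],
  ],
)

```text
time: 4.7
position: [0.5691, 0.1599, 0.1236]
orientation: [[-0.0, -1.0, 0.011], [-0.0, 0.011, 1.0], [-1.0, 0.0, -0.0]]
ft_force: [0.3, 0.1, 0.8]
opening: -0.003
```

Request:
drive_tool(
  steps=[
    [[0.4,0,0,0],[0.4,0,0,0],[0.4,0,0,0]],
  ],
)

```text
time: 5.08
position: [0.5691, 0.1599, 0.1232]
orientation: [[0.0, -1.0, 0.011], [-0.0, 0.011, 1.0], [-1.0, -0.0, -0.0]]
ft_force: [0.4, -0.1, -0.6]
opening: 0.002
```

Request:
drive_tool(
  steps=[
    [[0.3,0,0,0],[0.6,0,0,0],[0.6,0,0,0]],
  ],
)

```text
time: 5.45
position: [0.5691, 0.16, 0.1226]
orientation: [[-0.0, -1.0, 0.011], [-0.0, 0.011, 1.0], [-1.0, 0.0, -0.0]]
ft_force: [-1.0, -0.0, -0.6]
opening: -0.001
```

Request:
drive_tool(
  steps=[
    [[0.3,0,0,0],[0.6,0,0,0],[0.6,0,0,0]],
  ],
)

```text
time: 5.82
position: [0.5691, 0.1599, 0.122]
orientation: [[-0.0, -1.0, 0.011], [-0.0, 0.011, 1.0], [-1.0, 0.0, -0.0]]
ft_force: [0.3, 1.0, 0.4]
opening: -0.003
```

There's still no contact at 6 mm below the nominal height, so I'll look before going on.

Run:
```python
from h import *
c=read_camera("wrist");g=np.clip(255*(c["img"]/255.)**0.4,0,255).astype(np.uint8)
cv2.imwrite("pics/w2.png",cv2.resize(g[140:320,120:360],None,fx=3.3,fy=3.3,interpolation=cv2.INTER_CUBIC))
print(np.round(c["T"],3).tolist())
for v in range(216,280,6):
    print(v,[tuple((1000*dep(c,u,v)).round().astype(int).tolist()) for u in(180,215,244,252,258,280)])
```

```text
[[0.011, 0.951, 0.31, 0.49], [1.0, -0.011, -0.003, 0.161], [0.001, 0.31, -0.951, 0.291], [0.0, 0.0, 0.0, 1.0]]
216 [(566, 112, 116), (567, 136, 116), (566, 156, 117), (566, 161, 118), (566, 165, 117), (566, 180, 117)]
222 [(570, 112, 117), (571, 136, 117), (571, 155, 116), (571, 161, 117), (571, 165, 116), (571, 180, 118)]
228 [(575, 111, 117), (575, 135, 117), (576, 155, 117), (576, 161, 117), (575, 165, 118), (576, 180, 117)]
234 [(579, 111, 117), (580, 135, 117), (558, 157, 159), (558, 161, 160), (558, 164, 160), (580, 180, 117)]
240 [(584, 110, 118), (585, 135, 117), (559, 157, 165), (559, 161, 165), (558, 164, 166), (585, 181, 117)]
246 [(588, 110, 118), (590, 134, 116), (559, 157, 171), (558, 161, 172), (558, 164, 172), (589, 181, 118)]
252 [(594, 109, 117), (594, 134, 117), (558, 157, 178), (559, 161, 177), (558, 164, 177), (595, 181, 117)]
258 [(603, 107, 109), (603, 133, 110), (558, 157, 183), (558, 161, 183), (558, 164, 183), (562, 174, 177)]
264 [(605, 108, 115), (604, 134, 116), (559, 157, 185), (559, 161, 186), (558, 164, 187), (562, 174, 182)]
270 [(609, 108, 116), (610, 133, 115), (557, 158, 193), (562, 161, 186), (557, 163, 193), (558, 173, 192)]
276 [(556, 133, 199), (563, 145, 189), (557, 158, 198), (565, 161, 186), (557, 163, 197), (557, 172, 198)]
```

View pics/w2.png

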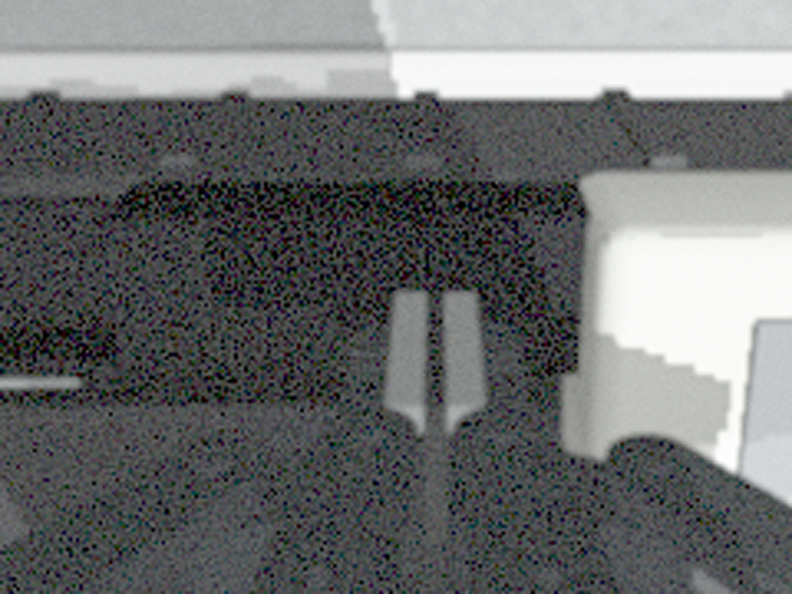

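The depth image disagrees with the nominal geometry: the lowest visible finger point is at z≈0.155, with the rail at 0.117 behind it. I'll check the fingertip height with the scene camera.

Run:
```python
from h import *
c=read_camera("scene");im=c["img"]
T=np.array(c["T"]);f=192/np.tan(np.radians(c["vfov"])/2)
def pr(p):
    q=T[:3,:3].T@(np.array(p)-T[:3,3]);return [float(f*q[0]/q[2]+c["cx"]),float(f*q[1]/q[2]+c["cy"])]
for z in(.111,.117,.122,.155,.19):print(z,np.round(pr([.57,.16,z]),1))
u,v=map(int,pr([.57,.16,.13]));x0,y0=u-50,v-55
g=np.clip(255*(im/255.)**0.5,0,255).astype(np.uint8)[y0:y0+90,x0:x0+120]
print(x0,y0);cv2.imwrite("pics/s2.png",cv2.resize(g,None,fx=6,fy=6,interpolation=cv2.INTER_CUBIC))
for vv in range(v-30,v+12,3):print(vv,[tuple((1000*dep(c,uu,vv)).round().astype(int).tolist()) for uu in range(u-6,u+8,3)])
w=read_camera("wrist");print(w["vfov"],w["cx"],w["cy"])
```

```text
0.111 [311.  175.9]
0.117 [311.1 174.2]
0.122 [311.3 172.8]
0.155 [312.2 163.4]
0.19 [313.2 153.2]
261 115
140 [(167, 278, 3), (579, 137, 241), (588, 143, 245), (585, 153, 242), (581, 163, 239)]
143 [(191, 270, 4), (576, 139, 229), (585, 145, 234), (584, 154, 232), (575, 166, 226)]
146 [(211, 263, 3), (560, 146, 210), (583, 146, 222), (582, 156, 221), (581, 165, 219)]
149 [(578, 131, 212), (570, 143, 206), (579, 149, 210), (581, 157, 211), (581, 166, 209)]
152 [(580, 131, 203), (577, 141, 200), (573, 152, 197), (583, 157, 202), (582, 167, 200)]
155 [(278, 242, 4), (563, 147, 181), (574, 152, 187), (578, 160, 188), (570, 172, 182)]
158 [(301, 235, 6), (563, 148, 171), (578, 152, 179), (578, 161, 178), (574, 172, 174)]
161 [(312, 232, 0), (564, 149, 161), (573, 154, 166), (581, 160, 170), (571, 174, 162)]
164 [(331, 226, -1), (332, 237, -2), (572, 156, 155), (576, 164, 156), (345, 266, 2)]
167 [(355, 218, 2), (369, 224, 10), (360, 239, 3), (364, 248, 4), (365, 259, 3)]
170 [(380, 210, 6), (374, 223, 1), (376, 234, 0), (380, 243, 2), (383, 253, 3)]
173 [(565, 142, 121), (566, 151, 120), (563, 162, 117), (567, 170, 118), (569, 179, 118)]
176 [(577, 139, 118), (577, 148, 117), (582, 155, 119), (583, 164, 119), (586, 173, 120)]
179 [(592, 134, 118), (596, 141, 120), (593, 152, 116), (597, 160, 118), (595, 170, 115)]
69.36959869237086 251.442629745562 188.39832485812292
```

View pics/s2.png

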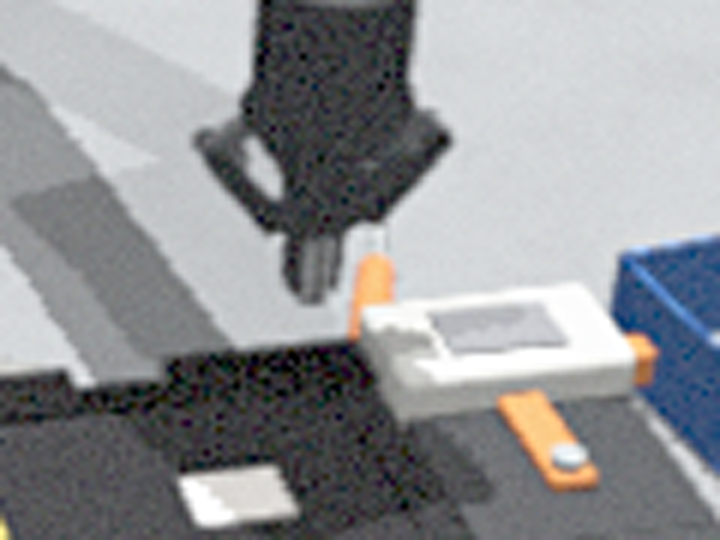

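Both cameras agree that the tip is really at z≈0.153, so the actual fingertips sit about 31 mm behind the reported TCP. They are not 11 mm ahead of it as stated. x and y do match the reported pose. I'll trust the cameras and contact: about 36 mm left to descend, with the last part by feel.

Request:
drive_tool(
  steps=[
    [[8,0,0,0],[16,0,0,0],[23,0,0,0],[27,0,0,0],[30,0,0,0],[30,0,0,0],[30,0,0,0]],
  ],
)

```text
time: 6.85
position: [0.5693, 0.16, 0.0922]
orientation: [[0.0, -1.0, 0.011], [0.0, 0.011, 1.0], [-1.0, -0.0, 0.0]]
ft_force: [1.0, 0.4, -0.2]
opening: 0.001
```

Run:
```python
from h import *
print(np.mean([ (read_camera("scene"),manip.read_state()["ft_force"])[1] for _ in range(3)],0))
c=read_camera("scene")
for vv in range(165,180):print(vv,[tuple((1000*dep(c,uu,vv)).round().astype(int).tolist()) for uu in (308,311,314)])
```

```text
[-0.15012003  0.14771983  0.21740643]
165 [(563, 150, 146), (575, 155, 153), (577, 163, 154)]
166 [(570, 147, 148), (572, 156, 148), (578, 163, 151)]
167 [(567, 149, 142), (576, 155, 147), (578, 163, 147)]
168 [(569, 149, 140), (575, 156, 143), (578, 164, 144)]
169 [(574, 147, 139), (575, 156, 139), (577, 165, 139)]
170 [(575, 147, 137), (576, 156, 136), (582, 163, 139)]
171 [(570, 149, 130), (581, 154, 136), (576, 166, 132)]
172 [(561, 153, 120), (576, 156, 130), (574, 167, 127)]
173 [(562, 153, 117), (581, 155, 129), (577, 166, 125)]
174 [(567, 151, 117), (575, 158, 121), (571, 169, 117)]
175 [(578, 147, 121), (580, 156, 121), (581, 165, 121)]
176 [(580, 147, 119), (583, 155, 120), (584, 164, 120)]
177 [(587, 144, 120), (588, 153, 120), (591, 162, 120)]
178 [(589, 144, 118), (592, 152, 119), (595, 160, 120)]
179 [(594, 142, 118), (598, 150, 120), (592, 162, 114)]
```

Tip is at ≈0.122, about 4 mm above the rail and with no force yet. Continuing in small steps.

Request:
drive_tool(
  steps=[
    [[0.5,0,0,0],[1,0,0,0],[1.5,0,0,0],[1.5,0,0,0]],
  ],
)

```text
time: 7.55
position: [0.5691, 0.1599, 0.0905]
orientation: [[-0.0, -1.0, 0.011], [-0.0, 0.011, 1.0], [-1.0, 0.0, -0.0]]
ft_force: [-0.2, -1.6, -0.2]
opening: -0.0
```

Request:
drive_tool(
  steps=[
    [[0.5,0,0,0],[1,0,0,0],[1,0,0,0]],
  ],
)

```text
time: 7.92
position: [0.5691, 0.1599, 0.0904]
orientation: [[0.0, -1.0, 0.011], [0.0, 0.011, 1.0], [-1.0, -0.0, 0.0]]
ft_force: [-3.0, -0.9, 9.0]
opening: 0.001
```

Request:
drive_tool(
  steps=[
    [[0.4,0,0,0],[0.7,0,0,0],[0.7,0,0,0]],
  ],
)

```text
time: 8.3
position: [0.5692, 0.1599, 0.0903]
orientation: [[0.0, -1.0, 0.011], [0.0, 0.011, 1.0], [-1.0, -0.0, 0.0]]
ft_force: [-5.2, -2.6, 15.1]
opening: 0.002
```

There's contact at TCP z=0.0904, with a stiffness of about 9 N/mm. I'll ease off to a light load and slide toward the notch.

Request:
drive_tool(
  steps=[
    [[-0.5,0,0,0],[-1,0,0,0],[-1,0,-3,0],[-1,0,-8,0],[-1,0,-13,0],[-1,0,-18,0],[-1,0,-23,0],[-1,0,-28,0],[-1,0,-33,0],[-1,0,-37,0],[-1,0,-40,0],[-1,0,-40,0]],
  ],
)

```text
time: 9.8
position: [0.5696, 0.12, 0.0904]
orientation: [[0.002, -1.0, 0.012], [0.001, 0.012, 1.0], [-1.0, -0.002, 0.001]]
ft_force: [-0.7, 1.9, 7.1]
opening: 0.002
```

Request:
drive_tool(
  steps=[
    [[0,0,-3,0],[0,0,-7,0],[0,0,-11,0],[0,0,-15,0],[0,0,-19,0],[0,0,-23,0],[0,0,-26,0],[0,0,-28,0],[0,0,-28,0]],
  ],
)

```text
time: 10.92
position: [0.5693, 0.0921, 0.0904]
orientation: [[0.002, -1.0, 0.012], [0.001, 0.012, 1.0], [-1.0, -0.002, 0.001]]
ft_force: [-0.6, 3.1, 6.2]
opening: 0.004
```

Request:
drive_tool(
  steps=[
    [[0,0,-4,0],[0,0,-8,0],[0,0,-12,0],[0,0,-16,0],[0,0,-20,0],[0,0,-24,0],[0,0,-26,0],[0,0,-26,0]],
  ],
)

```text
time: 11.92
position: [0.5681, 0.0658, 0.0898]
orientation: [[0.0, -1.0, 0.011], [-0.0, 0.011, 1.0], [-1.0, -0.0, -0.0]]
ft_force: [0.2, -0.1, -0.3]
opening: -0.003
```

The force dropped to zero and the tip dipped, so it is in the notch. Next I'll lower it to the tab.

Request:
drive_tool(
  steps=[
    [[2,0,0,0],[4,0,0,0],[6,0,0,0],[8,0,0,0],[9.5,0,0,0],[9.5,0,0,0]],
  ],
)

```text
time: 12.68
position: [0.568, 0.066, 0.0802]
orientation: [[-0.0, -1.0, 0.011], [-0.0, 0.011, 1.0], [-1.0, 0.0, -0.0]]
ft_force: [-0.4, -0.6, 0.3]
opening: 0.001
```

Request:
drive_tool(
  steps=[
    [[1,0,0,0],[2,0,0,0],[3,0,0,0],[3,0,0,0]],
  ],
)

```text
time: 13.18
position: [0.5681, 0.0659, 0.0776]
orientation: [[0.0, -1.0, 0.011], [-0.0, 0.011, 1.0], [-1.0, -0.0, -0.0]]
ft_force: [-2.1, 0.6, 4.6]
opening: -0.001
```

The tab is touched at TCP z≈0.078 with 4.6 N. Pressing about 5 mm further.

Request:
drive_tool(
  steps=[
    [[1,0,0,0],[2,0,0,0],[3,0,0,0],[4,0,0,0],[5,0,0,0],[5,0,0,0],[5,0,0,0]],
  ],
)

```text
time: 14.05
position: [0.5681, 0.0659, 0.0727]
orientation: [[0.0, -1.0, 0.011], [-0.0, 0.011, 1.0], [-1.0, -0.0, -0.0]]
ft_force: [-2.6, -0.1, 5.7]
opening: -0.0
```

Run:
```python
from h import *
c=read_camera("scene");cv2.imwrite("pics/s3.png",cv2.resize(np.clip(255*(c["img"]/255.)**0.5,0,255).astype(np.uint8)[90:280,160:400],None,fx=3.2,fy=3.2))
```

```text
(no output)
```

View pics/s3.png

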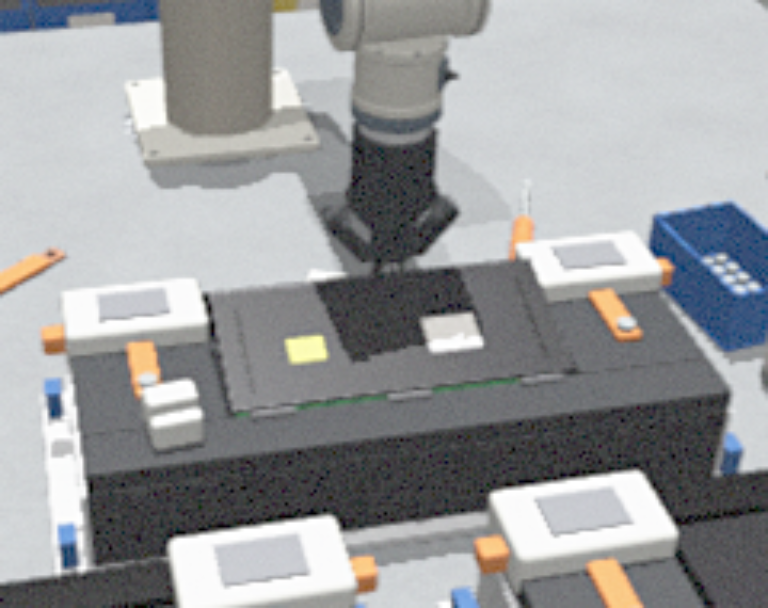

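The cover has sprung up, with its front edge standing behind the finger. Now I'll let the tab back up, lift, and withdraw toward the robot, away from the cover.

Request:
drive_tool(
  steps=[
    [[-3,0,0,0],[-7,1,0,0],[-12,4,0,0],[-18,8,0,0],[-26,15,0,0],[-36,25,0,0],[-50,40,0,0],[-75,55,0,0],[-105,70,0,0],[-135,80,0,0],[-150,80,0,0],[-150,80,0,0]],
  ],
)

```text
time: 15.6
position: [0.4889, 0.0669, 0.2234]
orientation: [[0.003, -1.0, 0.011], [0.0, 0.011, 1.0], [-1.0, -0.003, 0.0]]
ft_force: [-0.6, 0.6, -0.3]
opening: -0.0
```

Request:
drive_tool(
  steps=[
    [[0,10,25,0],[0,20,60,0],[0,30,110,0],[0,35,160,0],[0,40,200,0],[0,40,225,0],[0,40,230,0],[0,40,230,0],[0,40,230,0]],
  ],
)

```text
time: 16.73
position: [0.4506, 0.2962, 0.2219]
orientation: [[-0.001, -1.0, 0.012], [-0.001, 0.012, 1.0], [-1.0, 0.001, -0.001]]
ft_force: [-0.5, -1.0, -0.0]
opening: 0.003
```

Run:
```python
from h import *
import pickle
t=read_camera("top");s=read_camera("scene")
t0,s0=pickle.load(open("top.pkl","rb")),pickle.load(open("scene.pkl","rb"))
g=lambda i:cv2.resize(np.clip(255*(i/255.)**.5,0,255).astype(np.uint8),(400,300))
d=lambda a,b:cv2.resize(cv2.absdiff(a["img"],b["img"]),(400,300))
cv2.imwrite("pics/end.png",np.vstack([np.hstack([g(t["img"]),g(s["img"])]),np.hstack([d(t,t0),d(s,s0)])]))
def blob(c,cond):
    m=cond(cv2.cvtColor(c["img"],cv2.COLOR_BGR2HSV)); return m
# cover profile: heights along x at y=-0.03..0.1
for v in range(136,184,3):print(v,[tuple((1000*dep(t,u,v))[[0,2]].round().astype(int).tolist()) for u in(260,283)])
print(manip.read_state()["time"],np.round(manip.read_state()["ft_force"],1))
```

```text
136 [(688, 127), (689, 127)]
139 [(677, 135), (679, 129)]
142 [(670, 129), (670, 132)]
145 [(661, 133), (661, 136)]
148 [(650, 140), (652, 137)]
151 [(641, 146), (642, 143)]
154 [(633, 145), (634, 143)]
157 [(623, 149), (624, 147)]
160 [(615, 147), (616, 147)]
163 [(608, 144), (608, 144)]
166 [(610, 91), (601, 138)]
169 [(596, 115), (602, 89)]
172 [(588, 115), (588, 118)]
175 [(579, 119), (580, 115)]
178 [(571, 117), (571, 120)]
181 [(562, 119), (563, 114)]
16.825 [-0.3 -0.7  0.4]
```

View pics/end.png

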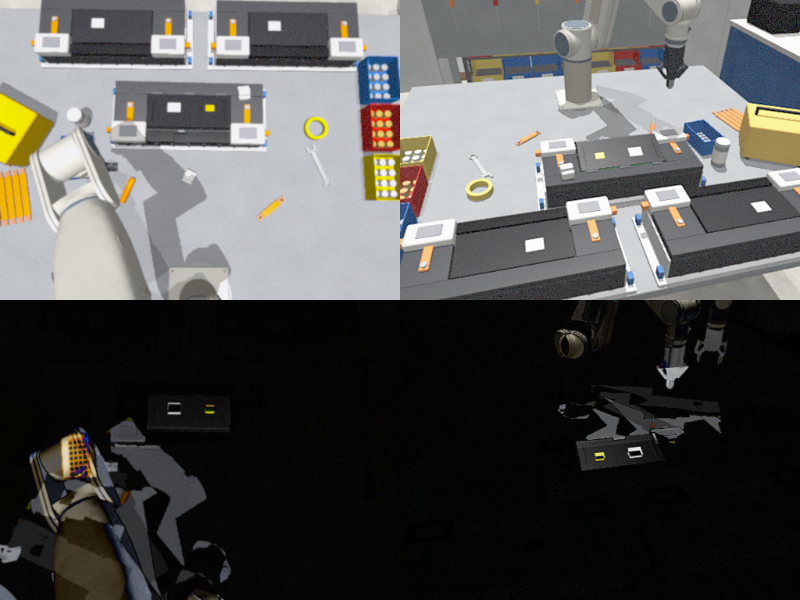

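The cover slopes at about 0.27 rad. The difference images show only the arm, its shadows and the cover changing, so the loose parts are where they were. Handing in.

Run:
```python
from h import *
c=read_camera("top");print([int(1000*dep(c,u,v)[2]) for v in(174,176,178) for u in(229,232,235)])
print(manip.sign_off())
```

```text
[104, 108, 101, 108, 106, 104, 100, 102, 104]
the job is handed in; nothing more can be done
None
```

The cover is open and ajar on its own spring, and the job is handed in; the arm's last move ended at 16.7 s of the 61 s. I touched the rail about 30 mm from its left end and slid along it at 6–7 N. The tip dropped into the notch about 26 mm left of the rail's middle. I then pressed the tab about 5 mm until the cover sprang up, let the tab return, and moved clear.

**Last checks:**
- **Cover:** the depth image gives a slope of about 0.27 rad, with the front edge raised.
- **Tab:** its top is back at about 0.104 m on average, against about 0.105 m expected at rest. That reading scatters by about 4 mm, so it can't confirm the 1.5 mm limit by itself.
- **Loose parts:** the before/after images show no movement of the parts in view. In the final top view the arm hides the blue bin and overlaps the sealant can. The scene view shows both unchanged.
- **Force:** the reading was about zero after withdrawal, so nothing is being touched. The highest force I read on the rail was about 15 N, at first contact.

**One disagreement:** the fingertips were stated to be 11 mm ahead of the reported TCP, but both cameras and the contact showed them about 27–31 mm behind it. I went by the cameras and touch for every height. Positions in x and y matched.

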